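# Lock a cell into the bench tester

## Task

Load the cell tester: slide its cover all the way open, pick up the small loose grey cell with the long oblong cap that stands on the bench and lower it (upright, not dropped) onto the chamber floor between the low locating ribs, then slide the cover fully home over it. Last, wind the handwheel clockwise until the locking bolt's carriage touches its stop block, so that the bolt sits behind the closed cover. Leave the other things on the bench where they are.

Things in the scene. Friction and masses are not known exactly. Their poses are not given: they have to be found in the camera images.
- tester: cell tester fixed to the bench: black case 240 (x) x 150 (y), 85 high, guide strips along x to 96 high. Origin: underside centre. Near half (-x): open-topped chamber, inside x -112 to -8, y -65 to 65, floor 8 high. Far half: deck 83 high. A grey bracket on its +y side (x -20 to 48, y 75 to 265, 58 high) carries stop block, bolt and handwheel
- cover (a joint): travel of the cover (m): 0 = fully home, chamber shut; 0.100 = fully open, slid along tester +x over the far deck. An aluminium plate 112 x 128 x 5, top 91 above the bench. Friction about 2.5 N, it stays where it is left
- cover_lip (a point): middle of the top edge of the cover's upright lip, 117 above the bench. The lip is a wall along tester y, 100 long, 10 thick (x), rising 26 above the plate, along the cover's rear (+x) edge; at cover 0 it lies at tester x=-6. Push it from either side to slide the cover
- bay (a point): centre of the place for the cell on the chamber floor, 8 above the bench, at tester (-62, 0). Axes as the tester's. Four low ribs, 6 high, leave 84 (x) x 58 (y) clear around it; the cell goes in with its long side along x, either way round
- cell: loose cell: plastic block 70 (x) x 42 (y) x 50 high, 0.4 kg, with an oblong cap 52 (x) x 20 (y) x 18 high on top, whole height 68. Grip it by the cap across y. Origin at underside centre
- bolt (a joint): travel of the locking bolt (m) along tester -y: 0 = withdrawn, 0.045 = carriage touching the stop block. Moved only by the handwheel
- bolt_face (a point): on the front face (towards tester -y) of the bolt's carriage, a steel block 40 x 35 x 53 high, 115 high above the bench; a nose 16 x 60 x 14 high projects from it above the stop block
- stop_face (a point): on the face of the stop block that the carriage's front face must meet
- wheel (a joint): handwheel angle (rad), growing clockwise seen from above; 0 = bolt withdrawn, 8.0 = bolt against its stop; 1 rad moves the bolt 5.625 mm. Needs about 4 N at the crank handle
- wheel_hub (a point): centre of the handwheel's hub, top, 132 above the bench, on its vertical axis. Wheel 90 across, rim 119 to 129 above the bench; housing 64 x 75 below it
- crank_pin (a point): centre of the upright crank handle on the wheel, 150 above the bench, 34 from the wheel axis: a free-spinning sleeve 14 in diameter, reaching from 130 to 168 above the bench
- sealed_cell: bystander: a loose square sealed cell 56 x 56 x 70 high with two round 14 mm posts and a slim bar between them on top; origin at underside centre
- cap_tub: bystander: small round open tub of caps, 44 across, 35 high, standing in the near nook beside the bracket; origin at underside centre
- link: bystander: flat steel link bar 80 x 22 x 10 lying in the far nook beside the bracket; origin at underside centre
- meter: bystander: yellow multimeter 150 x 75 x 46 lying on the bench; origin at underside centre
- spanner: bystander: steel spanner 180 long lying flat
- driver: bystander: screwdriver 200 long lying flat
- jar: bystander: closed white jar 72 across, 100 high; origin at underside centre

How it is judged:
By the outcome, as a careful person would: the job done as asked, in the order asked, and still so for the second after the job is handed in, with the robot touching nothing.
It also fails if it takes over 72 s, if anything falls off the work surface, if the arm or the gripper's body presses on something with over 40 N, if the wrist force passes 120 N, or if a joint passes its speed limit or range.

## Robot

A 6-joint arm with a two-finger parallel gripper is mounted at the origin on the work surface. World frame = base frame: x ahead of the robot, y to its left, z up, the work surface at z = 0. Lengths are in m, angles in rad, forces in N, time in s.
With the tool pointing down it reaches from about 0.35 to 0.85 m from the base axis. Payload 8.1 kg.
Tool frame: the origin (TCP) lies midway between the tips of the shut fingers; the grasp point (between the pads) lies 19 mm behind it; z points along the fingers, y is the direction in which the jaws open and shut (so a half turn about z gives the same grasp; the last joint's range is limited). The gripper opens to 93 mm and grips with 3 to 60 N. Pads are 15 mm wide; open, the fingers measure 128 mm over their backs; the gripper's body (75 mm by 188 mm) begins 65 mm behind the grasp point.
Start: joints at [1.14, 0.13, 1.488, -0, 1.523, -0.085], TCP at [0.203, 0.564, 0.219] pointing down, gripper open.
Joint ranges: [-2.96, 2.96], [-0.89, 2.26], [0.02, 2.5], [-1.34, 4.48], [0, 2.73], [-2.66, 2.66]. Speed limits (rad/s): [2.39, 2.39, 2.79, 3.14, 3.14, 3.14].

## Interface

Orientations are given as a rotation vector (axis times angle).
In Python, from plant import robot gives the robot as it stands. The module is installed in compiled form; this text tells all that it offers.
- The arm moves only by the shell command python3 -m pendant 'ROWS' [FORCE]. ROWS is JSON, a list of rows, each an object with "translation": the shift along the tool's x, y, z in mm, a list of three; "twist": the turn, a rotation vector about the tool's x, y, z in rad, a list of three; "grip": the opening, from -1 (shut) to 1 (fully open). A call has exactly 10 rows; each row shifts and turns the pose as measured when the row begins, along the tool's axes as they then stand; what a row does not reach is not made up. A row lasts 1/10 s, in which the tool goes at most 50 mm and 8.59 degrees, less where a joint would pass 70% of its speed; a pose out of reach is approached as far as the arm can. A call is refused whole if a number of a shift passes 50 or a number of a turn 0.15, either way. A call with a gripper value outside its range is refused whole. The fingers move at their own pace and stop on an object; FORCE is the grip in N (left out, the last holds). Time passes only in rows, so rows that do not move let the fingers close, or fill a call up. It gives the time, the measured TCP pose, the force and the opening at its end, in the units of the state.
- robot.read_state(): the state, without advancing time (a new reading comes with each control period).
- robot.read_camera(name): name is "scene" or "top"; returns (picture, depth): 400x640x3 uint8, red, green, blue; 400x640 float32, m along the optical axis (not along the pixel's ray), 0 where there is no reading.
- robot.camera_info(name): a dict with "vertical_fov" (degrees; the focal length in pixels is half the picture's height over the tangent of half this angle, whatever the lens; pixels are square), "cx", "cy" (the principal point, pixels), "D" ([k1, k2, p1, p2, k3] as OpenCV has them; the pictures are not rectified), "cam_to_world" (4x4, takes a point from camera to world coordinates). Camera axes: x right, y up, looking along -z (the intrinsics and any distortion apply to the point x, -y, -z); pixel columns grow to the right and rows downward; lengths in m; the calibration is good to about 2 mm. A picture is of the moment at which its call begins. camera_info takes no time and is no camera call.
- robot.close_job(): hands the job in, once; it reports no verdict.
The state is a dict: "t": time; "q": joint angles; "dq": joint speeds; "joint_torque": joint torques, N m; "tool_pos": TCP position; "orientation": TCP orientation; "force": force on the tool from outside, world axes, zero at the start; "wrist_torque": the same for the moment, N m; "opening": finger opening in m.
Only numpy, scipy, OpenCV 4.12 (cv2) and the standard library are available. Lean on these libraries where they do the work, as an engineer would, in place of code of your own. Each camera call takes 0.05 s, during which the arm holds its last target. There are 200 camera calls.

## Working session

There is one attempt and no reset: what is moved stays moved. The work goes in short steps, Python scripts to look and compute and a shell command to move; the robot and the scene stay as the last step left them, time stands still between calls to the robot, and variables do not carry over. Pictures are saved under pics/ and viewed, about 8 in all and at most 12, crops included, and the job is handed in when it is done.

```bash
mkdir -p pics; ls; cat > h.py <<'E'
import numpy as np, cv2
from plant import robot
from scipy.spatial.transform import Rotation as R
def K(n):
    i=robot.camera_info(n); f=200/np.tan(np.radians(i["vertical_fov"])/2)
    return np.array([[f,0,i["cx"]],[0,f,i["cy"]],[0,0,1.]]),np.array(i["D"],float),np.array(i["cam_to_world"])
def ray(n,uv):
    k,D,T=K(n); p=cv2.undistortPoints(np.array(uv,float).reshape(-1,1,2),k,D).reshape(-1,2)
    d=np.c_[p[:,0],-p[:,1],-np.ones(len(p))]; return T[:3,3],d@T[:3,:3].T
def plane(n,uv,z):
    o,d=ray(n,uv); return o+d*((z-o[2])/d[:,2])[:,None]
def cloud(n,dep):
    v,u=np.mgrid[0:400,0:640]; o,d=ray(n,np.c_[u.ravel(),v.ravel()])
    return (o+d*dep.reshape(-1,1)).reshape(400,640,3)
def proj(n,P):
    k,D,T=K(n); c=(np.atleast_2d(P)-T[:3,3])@T[:3,:3]; c=c*[1,-1,-1]
    return cv2.projectPoints(c.reshape(-1,1,3),np.zeros(3),np.zeros(3),k,D)[0].reshape(-1,2)
def snap(n,name):
    im,d=robot.read_camera(n); cv2.imwrite(f"pics/{name}.png",im[:,:,::-1]); np.save(f"pics/{name}.npy",d); return im,d
E
python3 - <<'E'
from h import *
for n in("scene","top"):
    snap(n,n+"0"); k,D,T=K(n); print(n,k[0,0],D,T.round(3).tolist())
print(robot.read_state())
E
```

```text
pics
scene 490.3182796944878 [-0.00508248  0.          0.          0.          0.        ] [[0.273, -0.707, 0.652, 1.418], [0.962, 0.193, -0.193, -0.197], [0.01, 0.68, 0.733, 1.099], [0.0, 0.0, 0.0, 1.0]]
top 401.25473673464467 [-0.01002839  0.          0.          0.          0.        ] [[0.024, 0.992, -0.12, 0.416], [-1.0, 0.026, 0.013, 0.06], [0.016, 0.12, 0.993, 1.003], [0.0, 0.0, 0.0, 1.0]]
{'t': 0.1, 'q': array([ 1.13960590e+00,  1.31084409e-01,  1.48915755e+00, -2.66695928e-05,
        1.52299918e+00, -8.53755503e-02]), 'dq': array([-0.00029603, -0.0018686 , -0.00071665,  0.00072592,  0.0011688 ,
        0.00107771]), 'joint_torque': array([ 9.71113986e-04, -5.61346328e+01, -4.93089795e+01,  7.70060043e-02,
        2.92717782e-02,  1.95638727e-06]), 'tool_pos': array([0.20313927, 0.56402488, 0.21770013]), 'orientation': array([-5.40431897e-01, -3.09435742e+00,  2.51391048e-03]), 'force': array([-0.87643982,  0.20007642, -0.03016842]), 'wrist_torque': array([0.02055307, 0.00326544, 0.07338053]), 'opening': 0.09291111009977833}
```

View pics/scene0.png

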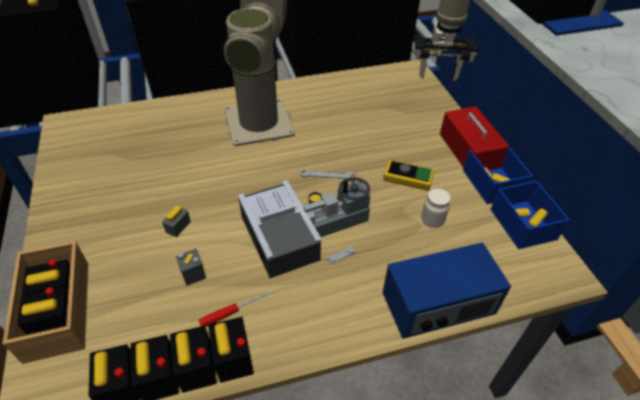

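View pics/top0.png

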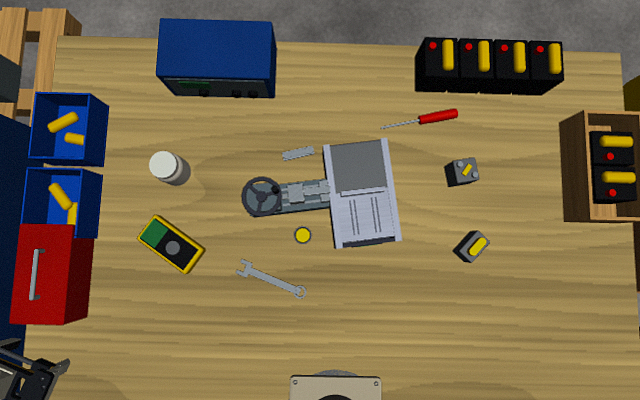

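Scene and top views: tester at top (365,190) with the cover closed on the near side, handwheel at (262,196), target cell with yellow oblong cap at (471,246), sealed cell at (463,170), tub at (303,235).

```bash
python3 - <<'E'
from h import *
im=cv2.imread("pics/top0.png"); d=np.load("pics/top0.npy"); C=cloud("top",d)
hsv=cv2.cvtColor(im,cv2.COLOR_BGR2HSV)
np.save("pics/C0.npy",C)
# cap
m=cv2.inRange(hsv,(20,120,100),(35,255,255)); m[:, :440]=0; m[:225]=0; m[270:]=0; m[:,510:]=0
ys,xs=np.nonzero(m); print("cap zs",np.percentile(C[ys,xs,2],[5,50,95]))
rect=cv2.minAreaRect(np.c_[xs,ys].astype(np.float32)); print(rect)
P=plane("top",cv2.boxPoints(rect),.068); print("capcorners",P.round(4).tolist(),P.mean(0).round(4))
q=C[225:270,440:510].reshape(-1,3); t=q[(q[:,2]>.064)&(q[:,2]<.074)][:,:2]; print("cap cloud",cv2.minAreaRect((t*1000).astype(np.float32)))
b=q[(q[:,2]>.044)&(q[:,2]<.056)][:,:2]; print("block",cv2.minAreaRect((b*1000).astype(np.float32)))
# tester: raised points
reg=C[130:260,315:410].reshape(-1,3)
h,e=np.histogram(reg[:,2],np.arange(-.01,.14,.004)); print([(round(x,3),int(n)) for x,n in zip(e,h) if n])
t=reg[(reg[:,2]>.08)&(reg[:,2]<.102)]; print("tester top",cv2.minAreaRect((t[:,:2]*1000).astype(np.float32)))
l=reg[(reg[:,2]>.104)&(reg[:,2]<.125)]; print("lip",cv2.minAreaRect((l[:,:2]*1000).astype(np.float32)))
# wheel
reg=C[165:225,230:340].reshape(-1,3)
w=reg[(reg[:,2]>.116)&(reg[:,2]<.135)]; print("rim",cv2.minEnclosingCircle((w[:,:2]*1000).astype(np.float32)))
w=reg[(reg[:,2]>.155)&(reg[:,2]<.18)]; print("pin",w.mean(0),len(w))
crop=cv2.resize(im[125:265,225:405],None,fx=4.4,fy=4.2,interpolation=cv2.INTER_CUBIC); cv2.imwrite("pics/crop0.png",crop)
E
```

```text
cap zs [-0.00164986  0.00155307  0.06929796]
((474.5, 247.0), (68.99998474121094, 43.99999237060547), 0.0)
capcorners [[0.3689, -0.2337, 0.068], [0.4706, -0.2349, 0.068], [0.4745, -0.3983, 0.068], [0.3724, -0.395, 0.068]] [ 0.4216 -0.3155  0.068 ]
cap cloud ((424.25787353515625, -320.59344482421875), (20.89505386352539, 50.758811950683594), 45.924522399902344)
block ((423.6539611816406, -320.9940490722656), (43.28901672363281, 69.46932983398438), 46.8676872253418)
[(np.float64(-0.006), 143), (np.float64(-0.002), 2921), (np.float64(0.002), 1893), (np.float64(0.006), 85), (np.float64(0.01), 31), (np.float64(0.014), 8), (np.float64(0.018), 9), (np.float64(0.022), 5), (np.float64(0.026), 8), (np.float64(0.03), 12), (np.float64(0.034), 7), (np.float64(0.038), 13), (np.float64(0.042), 10), (np.float64(0.046), 10), (np.float64(0.05), 8), (np.float64(0.054), 49), (np.float64(0.058), 94), (np.float64(0.062), 45), (np.float64(0.066), 24), (np.float64(0.07), 11), (np.float64(0.074), 9), (np.float64(0.078), 84), (np.float64(0.082), 1769), (np.float64(0.086), 949), (np.float64(0.09), 1957), (np.float64(0.094), 1446), (np.float64(0.098), 335), (np.float64(0.102), 12), (np.float64(0.106), 13), (np.float64(0.11), 99), (np.float64(0.114), 103), (np.float64(0.118), 115), (np.float64(0.122), 1)]
tester top ((539.4771728515625, -33.03266906738281), (240.61651611328125, 176.4909210205078), 8.375685691833496)
lip ((540.3908081054688, -17.219749450683594), (22.749963760375977, 154.3839111328125), 0.1385766565799713)
rim ((520.56640625, 150.9002227783203), 70.19513702392578)
pin [0.53311165 0.14658273 0.16806737] 38
```

View pics/crop0.png

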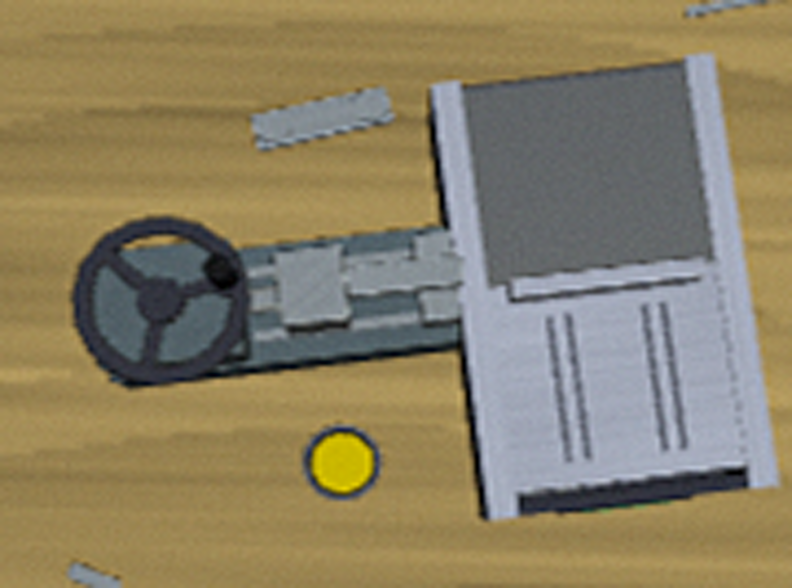

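```bash
cat >> h.py <<'E'
def yawR(a): return np.array([[np.cos(a),-np.sin(a)],[np.sin(a),np.cos(a)]])
E
python3 - <<'E'
from h import *
uv=lambda p:np.array(p)/[4.4,4.2]+[225,125]-.4
c=plane("top",uv([(432,86),(713,55),(779,483),(486,520)]),.096)[:,:2]*1000
print(c.round(1).tolist(), [np.linalg.norm(c[i]-c[i-1]).round(1) for i in range(4)])
o=c.mean(0); x=(c[0]+c[1]-c[2]-c[3]); y=(c[0]+c[3]-c[1]-c[2])
a=np.arctan2(x[1],x[0]); b=np.arctan2(-y[0],y[1]); print("origin",o,"yaw",np.degrees([a,b]))
a=(a*240+b*150)/390; Rt=yawR(a)
C=np.load("pics/C0.npy")[130:260,225:410].reshape(-1,3)
L=np.c_[(C[:,:2]*1000-o)@Rt, C[:,2]*1000]
def st(name,m): print(name,m.sum(),np.percentile(L[m],[3,50,97],axis=0).round(1).tolist())
z=L[:,2]
st("case",(z>78)&(z<101)&(abs(L[:,1])<80)); 
st("lip",(z>108)&(z<125)&(abs(L[:,1])<60)&(abs(L[:,0])<60))
st("rim",(z>117)&(z<134)&(L[:,1]>160))
st("pin",(z>150)&(z<185)&(L[:,1]>160))
st("carriage",(z>105)&(z<125)&(L[:,1]>80)&(L[:,1]<185))
lip=(plane("top",uv([(510,283),(700,262),(702,277),(512,299)]),.117)[:,:2]*1000-o)@Rt; print("lip px",lip.round(1).tolist())
fr=(plane("top",uv([(520,493),(745,468)]),.091)[:,:2]*1000-o)@Rt; print("cover front",fr.round(1).tolist())
w=(plane("top",uv([(160,299)]),.132)[:,:2]*1000); print("hub",w,(w-o)@Rt)
w=(plane("top",uv([(220,270)]),.168)[:,:2]*1000); print("pin",w,(w-o)@Rt)
s=robot.read_state(); print(R.from_rotvec(s["orientation"]).as_matrix().round(3).tolist())
E
```

```text
[[647.2, 44.5], [668.9, -103.7], [433.9, -138.6], [410.6, 11.5]] [np.float64(238.8), np.float64(149.8), np.float64(237.6), np.float64(151.8)]
origin [540.15411129 -46.58151722] yaw [8.19250482 8.58574117]
case 6434 [[-112.4, -69.9, 82.7], [-4.7, 0.8, 91.4], [113.8, 72.7, 98.5]]
lip 220 [[-4.6, -46.2, 111.4], [-0.1, 1.5, 118.1], [5.0, 48.5, 121.1]]
rim 680 [[-26.5, 166.2, 118.1], [13.4, 226.5, 129.4], [53.8, 263.3, 133.1]]
pin 42 [[15.2, 186.2, 153.7], [20.0, 192.0, 168.4], [27.6, 197.6, 171.1]]
carriage 464 [[-4.4, 84.4, 109.4], [13.9, 139.7, 114.9], [32.0, 166.6, 119.3]]
lip px [[3.0, 49.5], [2.6, -48.0], [-5.5, -47.9], [-5.7, 49.6]]
cover front [[-107.6, 56.8], [-108.4, -60.4]]
hub [[520.9560882  177.42973479]] [[ 13.51184418 224.42601271]]
pin [[531.96462881 144.63197094]] [[ 19.64452199 190.37793578]]
[[-0.941, 0.339, -0.001], [0.339, 0.941, -0.002], [0.0, -0.002, -1.0]]
```

```bash
cat >> h.py <<'E'
O=np.array([540.2,-46.6]); A=np.radians(8.35)
def to(x,y,z,dyaw=0,frame="t",quiet=0):
    """from the present pose to tester (or world) point, mm; tool-y yaw = tester y + dyaw(deg) or world yaw in deg"""
    s=robot.read_state(); M=R.from_rotvec(s["orientation"]).as_matrix(); p=s["tool_pos"]*1000
    yaw=np.arctan2(M[1,1],M[0,1])
    if frame=="t": w=O+yawR(A)@[x,y]; g=A+np.pi/2+np.radians(dyaw)
    else: w=np.array([x,y]); g=np.radians(dyaw)
    dy=(g-yaw+np.pi/2)%np.pi-np.pi/2
    d=np.array([*w,z])-p; f=lambda a:[np.round(d[:2]@[-np.sin(a),np.cos(a)]*1,1),np.round(d[:2]@[np.cos(a),np.sin(a)],1)]
    a=yaw+dy
    print("t",round(s["t"],2),"tester",((p[:2]-O)@yawR(A)).round(1),"z",p[2].round(1),"yawT",np.degrees(yaw-A).round(1)-90,"F",np.array(s["force"]).round(1),"open",round(s["opening"]*1000,1),"q6",s["q"][5].round(2),"tilt",M[2].round(3))
    print(" twist z",round(-dy,3),"then tool xyz",d[:2]@[-np.sin(a),np.cos(a)],d[:2]@[np.cos(a),np.sin(a)],-d[2])
E
python3 -m pendant '[{"translation":[0,0,0],"twist":[0,0,-0.123],"grip":-1},{"translation":[0,0,0],"twist":[0,0,-0.123],"grip":-1},{"translation":[0,0,0],"twist":[0,0,-0.123],"grip":-1},{"translation":[0,0,0],"twist":[0,0,-0.123],"grip":-1},{"translation":[-15,-45,0],"twist":[0,0,0],"grip":-1},{"translation":[-15,-45,0],"twist":[0,0,0],"grip":-1},{"translation":[-15,-45,0],"twist":[0,0,0],"grip":-1},{"translation":[-15,-45,0],"twist":[0,0,0],"grip":-1},{"translation":[-15,-45,0],"twist":[0,0,0],"grip":-1},{"translation":[0,0,0],"twist":[0,0,0],"grip":-1}]' 20
python3 -c "
from h import *
to(-30,0,140)"
```

```text
t: 1.1
tool_pos: [0.3149, 0.3452, 0.2108]
orientation: [0.269, -3.122, 0.019]
force: [0.2, 0.9, 0.7]
opening: 0.0178
t 1.1 tester [-166.1  420.4] z 210.8 yawT 1.5 F [0.2 0.9 0.7] open 17.8 q6 -1.02 tilt [ 0.009 -0.011 -1.   ]
 twist z 0.026 then tool xyz -136.05078229938636 -420.3682853488273 70.77420075607719
```

```bash
cat >> h.py <<'E'
_to=to
def to(x,y,z,dyaw=0,frame="t"):
    s=robot.read_state(); M=R.from_rotvec(s["orientation"]).as_matrix(); yaw=np.arctan2(M[1,1],M[0,1])
    g=A+np.pi/2+np.radians(dyaw) if frame=="t" else np.radians(dyaw)
    g=yaw+(g-yaw+np.pi/2)%np.pi-np.pi/2
    G=np.array([[-np.sin(g),np.cos(g),0],[np.cos(g),np.sin(g),0],[0,0,-1]]).T
    G=np.c_[[-np.sin(g),np.cos(g),0],[np.cos(g),np.sin(g),0],[0,0,-1]]
    w=O+yawR(A)@[x,y] if frame=="t" else np.array([x,y]); p=s["tool_pos"]*1000; d=np.array([*w,z])-p
    print("t",round(s["t"],2),"tester",((p[:2]-O)@yawR(A)).round(1),"z",p[2].round(1),"yawT",np.degrees(yaw-A).round(1)-90,"F",np.array(s["force"]).round(1),"open",round(s["opening"]*1000,1),"q6",s["q"][5].round(2))
    print(" twist",R.from_matrix(M.T@G).as_rotvec().round(3),"then tool",(G.T@d).round(1)," (or now",(M.T@d).round(1),")")
E
python3 -m pendant '[{"translation":[-15,-46,0],"twist":[0,0,0],"grip":-1},{"translation":[-15,-46,0],"twist":[0,0,0],"grip":-1},{"translation":[-15,-46,0],"twist":[0,0,0],"grip":-1},{"translation":[-15,-46,0],"twist":[0,0,0],"grip":-1},{"translation":[-15,-46,0],"twist":[0,0,0],"grip":-1},{"translation":[-15,-46,0],"twist":[0,0,0],"grip":-1},{"translation":[-15,-46,0],"twist":[0,0,0],"grip":-1},{"translation":[-15,-46,0],"twist":[0,0,0],"grip":-1},{"translation":[0,-30,0],"twist":[0,0,0],"grip":-1},{"translation":[0,0,0],"twist":[0,0,0],"grip":-1}]'
python3 -c "
from h import *
to(-30,0,140)"
```

```text
t: 2.1
tool_pos: [0.5046, -0.0343, 0.2107]
orientation: [0.276, -3.12, 0.013]
force: [-0.6, 0.9, 1.2]
opening: 0.0006
t 2.1 tester [-33.4  17.4] z 210.7 yawT 1.7999999999999972 F [-0.6  0.9  1.2] open 0.6 q6 -1.91
 twist [-0.008 -0.01   0.031] then tool [ -3.4 -17.4  70.7]  (or now [ -3.6 -16.9  70.8] )
```

```bash
python3 -m pendant '[{"translation":[0,0,0],"twist":[-0.008,-0.01,0.03],"grip":-1},{"translation":[0,-17,0],"twist":[0,0,0],"grip":-1},{"translation":[0,0,25],"twist":[0,0,0],"grip":-1},{"translation":[0,0,25],"twist":[0,0,0],"grip":-1},{"translation":[0,0,25],"twist":[0,0,0],"grip":-1},{"translation":[0,0,20],"twist":[0,0,0],"grip":-1},{"translation":[0,0,7],"twist":[0,0,0],"grip":-1},{"translation":[0,0,0],"twist":[0,0,0],"grip":-1},{"translation":[0,0,0],"twist":[0,0,0],"grip":-1},{"translation":[0,0,0],"twist":[0,0,0],"grip":-1}]'
python3 -c "
from h import *
to(81,0,101)"
```

```text
t: 3.1
tool_pos: [0.5074, -0.0392, 0.1072]
orientation: [-0.225, 3.128, 0.011]
force: [0.7, -0.1, -0.1]
opening: 0.0007
t 3.1 tester [-31.4  12.1] z 107.2 yawT -0.09999999999999432 F [ 0.7 -0.1 -0.1] open 0.7 q6 -1.9
 twist [ 0.007  0.006 -0.002] then tool [-112.4  -12.1    6.2]  (or now [-112.4  -11.9    6.8] )
```

```bash
python3 -m pendant '[{"translation":[-5,-6,4],"twist":[0.004,0.004,0],"grip":-1},{"translation":[-12,-4,0],"twist":[0,0,0],"grip":-1},{"translation":[-12,0,0],"twist":[0,0,0],"grip":-1},{"translation":[-12,0,0],"twist":[0,0,0],"grip":-1},{"translation":[-12,0,0],"twist":[0,0,0],"grip":-1},{"translation":[-12,0,0],"twist":[0,0,0],"grip":-1},{"translation":[-12,0,0],"twist":[0,0,0],"grip":-1},{"translation":[-8,0,0],"twist":[0,0,0],"grip":-1},{"translation":[-4,0,0],"twist":[0,0,0],"grip":-1},{"translation":[-2,0,0],"twist":[0,0,0],"grip":-1}]'
python3 -c "
from h import *
to(81,0,101)"
```

```text
t: 4.1
tool_pos: [0.603, -0.0371, 0.1053]
orientation: [0.223, -3.131, -0.006]
force: [-2.7, 0.4, 0.6]
opening: 0.0005
t 4.1 tester [63.6  0.3] z 105.3 yawT -0.20000000000000284 F [-2.7  0.4  0.6] open 0.5 q6 -1.86
 twist [ 0.004 -0.003 -0.004] then tool [-17.4  -0.3   4.3]  (or now [-17.5  -0.2   4.2] )
```

```bash
python3 -m pendant '[{"translation":[-4,0,0],"twist":[0,0,0],"grip":-1},{"translation":[-4,0,0],"twist":[0,0,0],"grip":-1},{"translation":[-3,0,0],"twist":[0,0,0],"grip":-1},{"translation":[-3,0,0],"twist":[0,0,0],"grip":-1},{"translation":[-3,0,0],"twist":[0,0,0],"grip":-1},{"translation":[-3,0,0],"twist":[0,0,0],"grip":-1},{"translation":[-3,0,0],"twist":[0,0,0],"grip":-1},{"translation":[-3,0,0],"twist":[0,0,0],"grip":-1},{"translation":[-3,0,0],"twist":[0,0,0],"grip":-1},{"translation":[-3,0,0],"twist":[0,0,0],"grip":-1}]'
python3 -c "
from h import *
to(81,0,101)"
```

```text
t: 5.1
tool_pos: [0.6189, -0.0347, 0.1055]
orientation: [0.219, -3.091, -0.006]
force: [-19.3, 0.5, 12.7]
opening: 0.0002
t 5.1 tester [79.5  0.3] z 105.5 yawT -0.29999999999999716 F [-19.3   0.5  12.7] open 0.2 q6 -1.85
 twist [ 0.007 -0.042 -0.005] then tool [-1.5 -0.3  4.5]  (or now [-1.6 -0.3  4.4] )
```

```bash
python3 -m pendant '[{"translation":[8,0,0],"twist":[0,0,0],"grip":-1},{"translation":[5,0,-20],"twist":[0,-0.02,0],"grip":-1},{"translation":[0,0,-40],"twist":[0,0,0.13],"grip":1},{"translation":[0,0,-30],"twist":[0,0,0.13],"grip":1},{"translation":[0,0,0],"twist":[0,0,0.13],"grip":1},{"translation":[0,0,0],"twist":[0,0,0.13],"grip":1},{"translation":[0,0,0],"twist":[0,0,0.13],"grip":1},{"translation":[0,0,0],"twist":[0,0,0.13],"grip":1},{"translation":[0,0,0],"twist":[0,0,0.13],"grip":1},{"translation":[0,0,0],"twist":[0,0,0],"grip":1}]'
python3 - <<'E'
from h import *
im=cv2.imread("pics/top0.png"); hsv=cv2.cvtColor(im,cv2.COLOR_BGR2HSV)
m=cv2.inRange(hsv,(20,200,90),(35,255,255)); m[:, :440]=0; m[:225]=0; m[270:]=0; m[:,510:]=0
ys,xs=np.nonzero(m); print(len(xs),xs.min(),xs.max(),ys.min(),ys.max())
P=plane("top",np.c_[xs,ys],.068)[:,:2]*1000; r=cv2.minAreaRect(P.astype(np.float32)); print("cap",r,P.mean(0))
e=np.linalg.eigh(np.cov(P.T)); v=e[1][:,1]; print("long axis",np.degrees(np.arctan2(v[1],v[0])),np.sqrt(e[0]*12))
im,d=snap("top","top1"); C=cloud("top",d)[130:260,225:410].reshape(-1,3)
L=np.c_[(C[:,:2]*1000-O)@yawR(A),C[:,2]*1000]; z=L[:,2]
k=(z>108)&(z<125)&(abs(L[:,1])<60)&(L[:,0]>-60); print("lip",np.percentile(L[k],[3,50,97],axis=0).round(1).tolist())
k=(z<20)&(abs(L[:,1])<60)&(L[:,0]>-105)&(L[:,0]<-15); print("floor",k.sum(),np.percentile(L[k],[1,50,99],axis=0).round(1).tolist())
to(424,-320.7,100,46,"w")
E
```

```text
t: 6.1
tool_pos: [0.614, -0.0408, 0.2042]
orientation: [-1.233, -2.887, 0.006]
force: [0.0, -1.2, 0.3]
opening: 0.0599
167 469 485 238 255
cap ((423.7808837890625, -321.25067138671875), (19.39522933959961, 50.62483596801758), 44.63943862915039) [ 423.14852208 -321.53301525]
long axis 137.0133803137869 [18.69356743 47.50270034]
lip [[89.7, -28.8, 109.3], [92.9, -5.7, 117.7], [99.6, 5.0, 120.6]]
floor 735 [[-71.1, -59.3, 5.3], [-38.9, -18.7, 9.7], [-15.3, 35.3, 17.9]]
t 6.15 tester [73.8 -5. ] z 204.2 yawT -54.3 F [-0.4  0.1 -0.1] open 63.7 q6 -0.92
 twist [-0.005 -0.001 -0.035] then tool [ -57.7 -333.3  104.2]  (or now [ -69.4 -330.6  105.7] )
```

```bash
python3 -m pendant '[{"translation":[-8,-40,0],"twist":[-0.005,0,-0.035],"grip":1},{"translation":[-7,-40,0],"twist":[0,0,0],"grip":1},{"translation":[-7,-40,0],"twist":[0,0,0],"grip":1},{"translation":[-7,-40,0],"twist":[0,0,0],"grip":1},{"translation":[-7,-40,0],"twist":[0,0,0],"grip":1},{"translation":[-7,-40,0],"twist":[0,0,0],"grip":1},{"translation":[-7,-40,0],"twist":[0,0,0],"grip":1},{"translation":[-4,-25,30],"twist":[0,0,0],"grip":1},{"translation":[0,0,20],"twist":[0,0,0],"grip":1},{"translation":[0,0,0],"twist":[0,0,0],"grip":1}]' 
python3 -c "
from h import *
to(423.8,-321,90,46,'w')"
```

```text
t: 7.15
tool_pos: [0.4411, -0.3125, 0.1557]
orientation: [1.101, 2.928, -0.006]
force: [-0.5, 0.1, 0.1]
opening: 0.0932
t 7.15 tester [-136.7 -248.7] z 155.7 yawT -49.6 F [-0.5  0.1  0.1] open 93.2 q6 -1.56
 twist [0.001 0.014 0.048] then tool [  6.5 -18.1  65.7]  (or now [  8.3 -17.8  65.6] )
```

```bash
python3 -m pendant '[{"translation":[0,0,0],"twist":[0,0.014,0.048],"grip":0.2},{"translation":[3,-9,0],"twist":[0,0,0],"grip":0.2},{"translation":[3,-9,20],"twist":[0,0,0],"grip":0.2},{"translation":[0,0,20],"twist":[0,0,0],"grip":0.2},{"translation":[0,0,12],"twist":[0,0,0],"grip":0.2},{"translation":[0,0,0],"twist":[0,0,0],"grip":0.2},{"translation":[0,0,0],"twist":[0,0,0],"grip":0.2},{"translation":[0,0,0],"twist":[0,0,0],"grip":0.2},{"translation":[0,0,0],"twist":[0,0,0],"grip":0.2},{"translation":[0,0,0],"twist":[0,0,0],"grip":0.2}]' 
python3 -c "
from h import *
to(423.8,-321,54,46,'w')"
```

```text
t: 8.15
tool_pos: [0.4277, -0.3246, 0.112]
orientation: [1.139, 2.914, -0.007]
force: [-0.4, -0.5, -0.0]
opening: 0.0557
t 8.15 tester [-151.7 -258.7] z 112.0 yawT -51.1 F [-0.4 -0.5 -0. ] open 55.7 q6 -1.57
 twist [0.001 0.013 0.023] then tool [ 5.3 -0.1 58. ]  (or now [ 6.  -0.  57.9] )
```

```bash
python3 -m pendant '[{"translation":[0,0,0],"twist":[0,0.013,0.023],"grip":0.2},{"translation":[5,0,12],"twist":[0,0,0],"grip":0.2},{"translation":[3,0,15],"twist":[0,0,0],"grip":0.2},{"translation":[0,0,12],"twist":[0,0,0],"grip":0.2},{"translation":[0,0,5],"twist":[0,0,0],"grip":0.2},{"translation":[0,0,3],"twist":[0,0,0],"grip":0.2},{"translation":[0,0,0],"twist":[0,0,0],"grip":0.2},{"translation":[0,0,0],"twist":[0,0,0],"grip":0.2},{"translation":[0,0,0],"twist":[0,0,0],"grip":0.2},{"translation":[0,0,0],"twist":[0,0,0],"grip":0.2}]' 
python3 -c "
from h import *
to(423.8,-321,54,46,'w')
im,d=snap('scene','s2'); u=proj('scene',[.424,-.321,.06])[0]; print(u); a,b=int(u[0]),int(u[1]); a0=max(a-80,0);b0=max(b-60,0)
cv2.imwrite('pics/s2c.png',cv2.resize(im[b0:b0+120,a0:a0+160,::-1],None,fx=4,fy=4,interpolation=2))"
```

```text
t: 9.15
tool_pos: [0.4211, -0.3181, 0.0604]
orientation: [-1.179, -2.91, -0.002]
force: [-0.2, -0.2, 0.2]
opening: 0.0557
t 9.15 tester [-157.2 -251.4] z 60.4 yawT -52.5 F [-0.2 -0.2  0.2] open 55.7 q6 -1.55
 twist [ 0.001 -0.002 -0.002] then tool [-3.9 -0.2  6.4]  (or now [-3.9 -0.2  6.4] )
[174.95463877 213.22385171]
```

View pics/s2c.png

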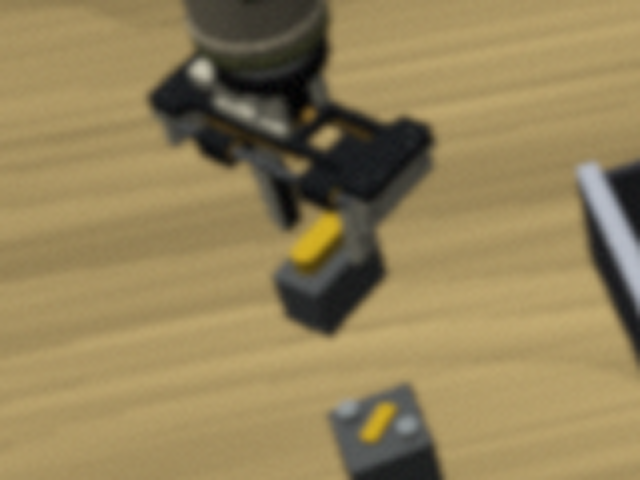

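The crop shows the fingers straddling the yellow cap (about (320,240)) across its width, clear of the sealed cell at (378,425).

```bash
python3 -m pendant '[{"translation":[-4,0,3],"twist":[0,0,0],"grip":0.2},{"translation":[-2,0,4],"twist":[0,0,0],"grip":0.2},{"translation":[0,0,2],"twist":[0,0,0],"grip":0.2},{"translation":[0,0,0],"twist":[0,0,0],"grip":-1},{"translation":[0,0,0],"twist":[0,0,0],"grip":-1},{"translation":[0,0,0],"twist":[0,0,0],"grip":-1},{"translation":[0,0,0],"twist":[0,0,0],"grip":-1},{"translation":[0,0,0],"twist":[0,0,0],"grip":-1},{"translation":[0,0,0],"twist":[0,0,0],"grip":-1},{"translation":[0,0,0],"twist":[0,0,0],"grip":-1}]' 30
python3 -c "
from h import *
to(423.8,-321,54,46,'w')"
```

```text
t: 10.2
tool_pos: [0.4261, -0.3233, 0.0512]
orientation: [-1.18, -2.911, -0.001]
force: [0.6, -0.1, -1.0]
opening: 0.0198
t 10.2 tester [-153.1 -257.2] z 51.2 yawT -52.5 F [ 0.6 -0.1 -1. ] open 19.8 q6 -1.55
 twist [ 0.    -0.    -0.002] then tool [ 3.2  0.1 -2.8]  (or now [ 3.2  0.1 -2.8] )
```

```bash
python3 -m pendant '[{"translation":[0,0,-15],"twist":[0,0,0],"grip":-1},{"translation":[0,0,-30],"twist":[0,0,0],"grip":-1},{"translation":[0,0,-35],"twist":[0,0,-0.1],"grip":-1},{"translation":[0,0,-35],"twist":[0,0,-0.13],"grip":-1},{"translation":[0,0,-20],"twist":[0,0,-0.13],"grip":-1},{"translation":[0,0,0],"twist":[0,0,-0.13],"grip":-1},{"translation":[0,0,0],"twist":[0,0,-0.13],"grip":-1},{"translation":[0,0,0],"twist":[0,0,-0.13],"grip":-1},{"translation":[0,0,0],"twist":[0,0,-0.10],"grip":-1},{"translation":[0,0,0],"twist":[0,0,0],"grip":-1}]' 30
python3 -c "
from h import *
to(-58.8,0,190)"
```

```text
t: 11.2
tool_pos: [0.4234, -0.3199, 0.1967]
orientation: [0.179, -3.133, -0.009]
force: [0.5, -0.1, -4.3]
opening: 0.0198
t 11.2 tester [-155.3 -253.4] z 196.7 yawT -1.7999999999999972 F [ 0.5 -0.1 -4.3] open 19.8 q6 -2.43
 twist [ 0.006 -0.003 -0.032] then tool [-96.5 253.4   6.7]  (or now [-88.5 256.3   7.9] )
```

```bash
python3 -m pendant '[{"translation":[-6,15,0],"twist":[0.006,-0.003,-0.032],"grip":-1},{"translation":[-12,32,0],"twist":[0,0,0],"grip":-1},{"translation":[-12,32,0],"twist":[0,0,0],"grip":-1},{"translation":[-12,32,0],"twist":[0,0,0],"grip":-1},{"translation":[-12,32,0],"twist":[0,0,0],"grip":-1},{"translation":[-12,32,0],"twist":[0,0,0],"grip":-1},{"translation":[-12,32,0],"twist":[0,0,0],"grip":-1},{"translation":[-10,26,0],"twist":[0,0,0],"grip":-1},{"translation":[-4,10,0],"twist":[0,0,0],"grip":-1},{"translation":[0,0,0],"twist":[0,0,0],"grip":-1}]' 30
python3 -c "
from h import *
to(-58.8,0,165)"
```

```text
t: 12.2
tool_pos: [0.4804, -0.05, 0.1985]
orientation: [0.2, -3.135, -0.005]
force: [0.9, -0.7, -4.6]
opening: 0.02
t 12.2 tester [-59.7   5.3] z 198.5 yawT -1.0 F [ 0.9 -0.7 -4.6] open 20.0 q6 -1.91
 twist [ 0.003  0.    -0.018] then tool [-0.9 -5.3 33.5]  (or now [-1.  -5.4 33.4] )
```

```bash
python3 -m pendant '[{"translation":[0,-4,0],"twist":[0.003,0,-0.018],"grip":-1},{"translation":[-1,-4,10],"twist":[0,0,0],"grip":-1},{"translation":[0,0,20],"twist":[0,0,0],"grip":-1},{"translation":[0,0,20],"twist":[0,0,0],"grip":-1},{"translation":[0,0,15],"twist":[0,0,0],"grip":-1},{"translation":[0,0,8],"twist":[0,0,0],"grip":-1},{"translation":[0,0,0],"twist":[0,0,0],"grip":-1},{"translation":[0,0,0],"twist":[0,0,0],"grip":-1},{"translation":[0,0,0],"twist":[0,0,0],"grip":-1},{"translation":[0,0,0],"twist":[0,0,0],"grip":-1}]' 30
python3 -c "
from h import *
to(-58.8,0,75)
im,d=snap('scene','s3'); a,b=230,160
i2,_=snap('top','t3')
c=np.hstack([cv2.resize(im[b:b+130,a:a+100],None,fx=4,fy=4,interpolation=2),cv2.resize(i2[130:260,310:410],None,fx=4,fy=4,interpolation=2)])
cv2.imwrite('pics/s3c.png',c[:,:,::-1])"
```

```text
t: 13.2
tool_pos: [0.4817, -0.068, 0.1216]
orientation: [-0.213, 3.134, -0.006]
force: [0.2, -0.1, -4.6]
opening: 0.0199
t 13.2 tester [-61.  -12.7] z 121.6 yawT -0.5999999999999943 F [ 0.2 -0.1 -4.6] open 19.9 q6 -1.95
 twist [-0.004 -0.    -0.01 ] then tool [-2.2 12.7 46.6]  (or now [-2.1 12.9 46.5] )
```

View pics/s3c.png

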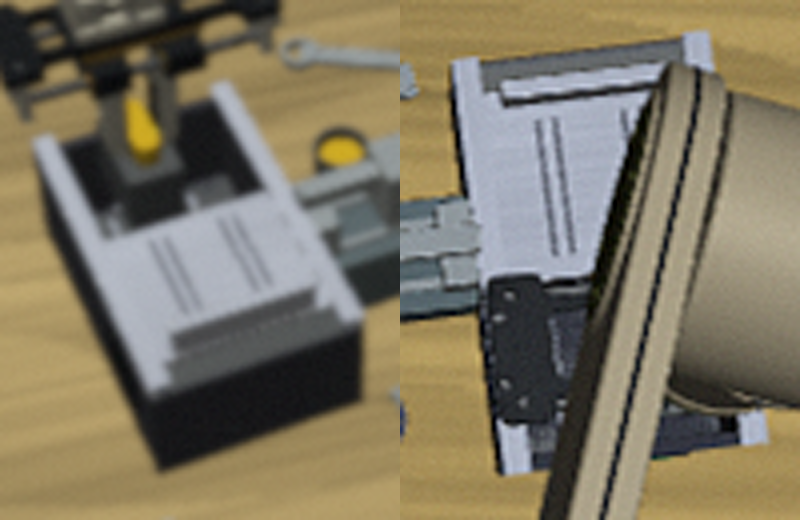

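Cover is fully open (lip at (590,85) in the right panel); cell hangs upright in the chamber, currently 12 mm to −y per the pose, so it must be centred before lowering.

```bash
python3 -m pendant '[{"translation":[-1,5,0],"twist":[-0.004,0,-0.01],"grip":-1},{"translation":[-1,5,0],"twist":[0,0,0],"grip":-1},{"translation":[0,2,0],"twist":[0,0,0],"grip":-1},{"translation":[0,0,0],"twist":[0,0,0],"grip":-1},{"translation":[0,0,10],"twist":[0,0,0],"grip":-1},{"translation":[0,0,10],"twist":[0,0,0],"grip":-1},{"translation":[0,0,6],"twist":[0,0,0],"grip":-1},{"translation":[0,0,0],"twist":[0,0,0],"grip":-1},{"translation":[0,0,0],"twist":[0,0,0],"grip":-1},{"translation":[0,0,0],"twist":[0,0,0],"grip":-1}]' 30
python3 -c "
from h import *
to(-58.8,0,75)"
```

```text
t: 14.3
tool_pos: [0.4818, -0.054, 0.093]
orientation: [0.232, -3.133, -0.001]
force: [-0.6, -0.8, -4.1]
opening: 0.0196
t 14.3 tester [-58.8   1.1] z 93.0 yawT 0.09999999999999432 F [-0.6 -0.8 -4.1] open 19.6 q6 -1.94
 twist [ 0.    -0.     0.002] then tool [-0.  -1.1 18. ]  (or now [-0.  -1.1 18. ] )
```

```bash
python3 -m pendant '[{"translation":[0,-1,5],"twist":[0,0,0],"grip":-1},{"translation":[0,0,8],"twist":[0,0,0],"grip":-1},{"translation":[0,0,6],"twist":[0,0,0],"grip":-1},{"translation":[0,0,4],"twist":[0,0,0],"grip":-1},{"translation":[0,0,2],"twist":[0,0,0],"grip":-1},{"translation":[0,0,0],"twist":[0,0,0],"grip":-1},{"translation":[0,0,0],"twist":[0,0,0],"grip":-1},{"translation":[0,0,0],"twist":[0,0,0],"grip":-1},{"translation":[0,0,0],"twist":[0,0,0],"grip":-1},{"translation":[0,0,0],"twist":[0,0,0],"grip":-1}]' 30
python3 -c "
from h import *
to(-58.8,0,59.2)"
```

```text
t: 15.3
tool_pos: [0.4828, -0.0554, 0.0667]
orientation: [-0.232, 3.132, -0.0]
force: [-0.3, -0.7, -4.4]
opening: 0.0197
t 15.3 tester [-58.1  -0.4] z 66.7 yawT 0.09999999999999432 F [-0.3 -0.7 -4.4] open 19.7 q6 -1.94
 twist [-0.     0.001  0.002] then tool [0.7 0.4 7.5]  (or now [0.7 0.4 7.5] )
```

```bash
python3 -m pendant '[{"translation":[0,0,2],"twist":[0,0,0],"grip":-1},{"translation":[0,0,2],"twist":[0,0,0],"grip":-1},{"translation":[0,0,1.5],"twist":[0,0,0],"grip":-1},{"translation":[0,0,1],"twist":[0,0,0],"grip":-1},{"translation":[0,0,1],"twist":[0,0,0],"grip":-1},{"translation":[0,0,0.5],"twist":[0,0,0],"grip":-1},{"translation":[0,0,0],"twist":[0,0,0],"grip":-1},{"translation":[0,0,0],"twist":[0,0,0],"grip":-1},{"translation":[0,0,0],"twist":[0,0,0],"grip":-1},{"translation":[0,0,0],"twist":[0,0,0],"grip":-1}]' 30
python3 -c "
from h import *
to(-58.8,0,59.2)"
```

```text
t: 16.3
tool_pos: [0.4836, -0.0556, 0.0592]
orientation: [-0.231, 3.13, -0.001]
force: [-0.4, 0.0, -2.4]
opening: 0.02
t 16.3 tester [-57.3  -0.7] z 59.2 yawT 0.09999999999999432 F [-0.4  0.  -2.4] open 20.0 q6 -1.94
 twist [-0.001  0.003  0.002] then tool [ 1.5  0.7 -0. ]  (or now [ 1.5  0.7 -0. ] )
```

```bash
python3 -m pendant '[{"translation":[0,0,1],"twist":[0,0,0],"grip":-1},{"translation":[0,0,0.5],"twist":[0,0,0],"grip":-1},{"translation":[0,0,0],"twist":[0,0,0],"grip":-1},{"translation":[0,0,0],"twist":[0,0,0],"grip":-0.2},{"translation":[0,0,0],"twist":[0,0,0],"grip":-0.2},{"translation":[0,0,0],"twist":[0,0,0],"grip":-0.2},{"translation":[0,0,0],"twist":[0,0,0],"grip":-0.2},{"translation":[0,0,-5],"twist":[0,0,0],"grip":-0.2},{"translation":[0,0,-15],"twist":[0,0,0],"grip":-0.2},{"translation":[0,0,-25],"twist":[0,0,0],"grip":-0.2}]' 30
python3 -c "
from h import *
to(30,0,150)"
```

```text
t: 17.3
tool_pos: [0.4823, -0.0556, 0.1027]
orientation: [0.232, -3.133, 0.0]
force: [0.1, 0.9, 0.6]
opening: 0.0372
t 17.3 tester [-58.6  -0.5] z 102.7 yawT 0.09999999999999432 F [0.1 0.9 0.6] open 37.2 q6 -1.94
 twist [-0.    -0.     0.002] then tool [-88.6   0.5 -47.3]  (or now [-88.6   0.3 -47.3] )
```

```bash
python3 -m pendant '[{"translation":[0,0,-35],"twist":[0,0,0],"grip":-1},{"translation":[0,0,-20],"twist":[0,0,0],"grip":-1},{"translation":[-20,0,0],"twist":[0,0,0],"grip":-1},{"translation":[-30,0,0],"twist":[0,0,0],"grip":-1},{"translation":[-35,0,0],"twist":[0,0,0],"grip":-1},{"translation":[-35,0,0],"twist":[0,0,0],"grip":-1},{"translation":[-35,0,0],"twist":[0,0,0],"grip":-1},{"translation":[-25,0,0],"twist":[0,0,0],"grip":-1},{"translation":[-10,0,0],"twist":[0,0,0],"grip":-1},{"translation":[0,0,0],"twist":[0,0,0],"grip":-1}]' 30
python3 -c "
from h import *
to(122,0,105)
im,d=snap('scene','s4'); a,b=230,160
cv2.imwrite('pics/s4c.png',cv2.resize(im[b:b+130,a:a+160,::-1],None,fx=4.5,fy=4.5,interpolation=2))"
```

```text
t: 18.3
tool_pos: [0.6811, -0.0271, 0.1707]
orientation: [-0.23, 3.121, -0.006]
force: [-0.1, -0.3, -0.2]
opening: 0.0005
t 18.3 tester [142.2  -1.2] z 170.7 yawT 0.09999999999999432 F [-0.1 -0.3 -0.2] open 0.5 q6 -1.83
 twist [-0.005  0.012  0.001] then tool [20.2  1.2 65.7]  (or now [21.   1.5 65.4] )
```

View pics/s4c.png

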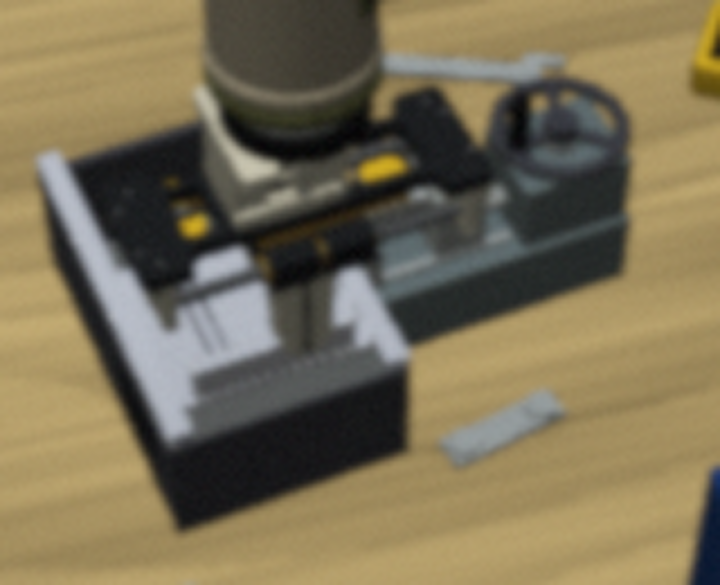

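The arm hides the chamber in this view; the cover, wheel and link look undisturbed. I'll check the cell from above once the tool is down behind the lip.

```bash
python3 -m pendant '[{"translation":[6,0,0],"twist":[-0.005,0.012,0],"grip":-1},{"translation":[8,1,0],"twist":[0,0,0],"grip":-1},{"translation":[0,0,15],"twist":[0,0,0],"grip":-1},{"translation":[0,0,20],"twist":[0,0,0],"grip":-1},{"translation":[0,0,15],"twist":[0,0,0],"grip":-1},{"translation":[0,0,8],"twist":[0,0,0],"grip":-1},{"translation":[0,0,0],"twist":[0,0,0],"grip":-1},{"translation":[0,0,0],"twist":[0,0,0],"grip":-1},{"translation":[0,0,0],"twist":[0,0,0],"grip":-1},{"translation":[0,0,0],"twist":[0,0,0],"grip":-1}]' 30
python3 -c "
from h import *
to(10,0,105)
im,d=snap('top','t5'); C=cloud('top',d)
cv2.imwrite('pics/t5c.png',cv2.resize(im[125:265,225:405,::-1],None,fx=4.4,fy=4.2,interpolation=2))
hsv=cv2.cvtColor(im,cv2.COLOR_RGB2HSV); m=cv2.inRange(hsv,(20,200,90),(35,255,255)); m[:190]=0; m[255:]=0; m[:,325:][:, 90:]=0; m[:,:325]=0
ys,xs=np.nonzero(m); print(len(xs)); 
if len(xs)>9:
  P=(plane('top',np.c_[xs,ys],.076)[:,:2]*1000-O)@yawR(A); print(P.mean(0),cv2.minAreaRect(P.astype(np.float32)),np.median(C[ys,xs,2]))"
```

```text
t: 19.35
tool_pos: [0.6614, -0.0294, 0.1098]
orientation: [0.228, -3.132, -0.001]
force: [0.4, -0.2, 0.2]
opening: 0.0002
t 19.35 tester [122.4  -0.6] z 109.8 yawT 0.0 F [ 0.4 -0.2  0.2] open 0.2 q6 -1.84
 twist [ 0.001 -0.002 -0.   ] then tool [112.4   0.6   4.8]  (or now [112.4   0.5   5. ] )
0
```

View pics/t5c.png

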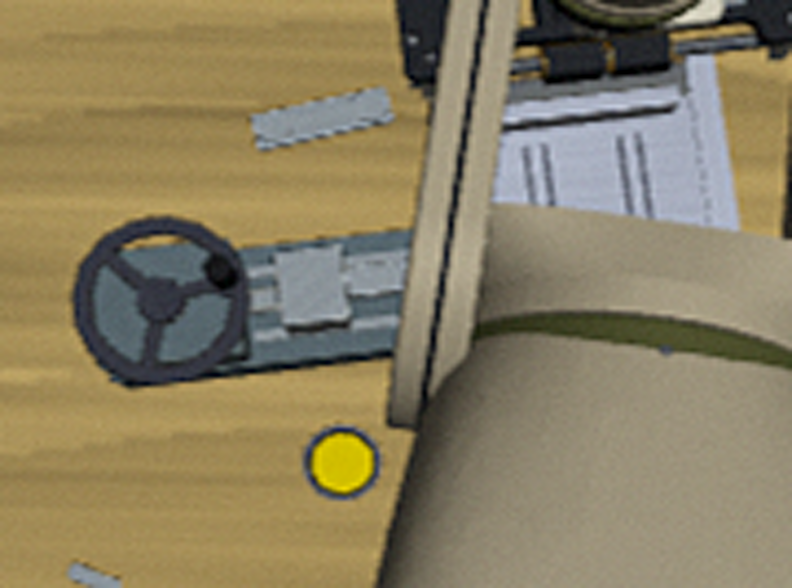

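The forearm hides the chamber from above; the lip shows at (600,110), fully open. I'll check the cap numerically in the scene camera.

```bash
python3 -c "
from h import *
im,d=snap('scene','s5'); C=cloud('scene',d); u=proj('scene',np.r_[(O+yawR(A)@[-60.5,0])/1000,.076])[0]; print(u)
hsv=cv2.cvtColor(im,cv2.COLOR_RGB2HSV); m=cv2.inRange(hsv,(18,170,60),(36,255,255)); k=np.zeros_like(m); a,b=u.astype(int); k[b-18:b+18,a-18:a+18]=1; m=m*k
ys,xs=np.nonzero(m); print(len(xs))
if len(xs)>5:
  P=(plane('scene',np.c_[xs,ys],.076)[:,:2]*1000-O)@yawR(A); print(P.mean(0),P.min(0),P.max(0),np.median(C[ys,xs],axis=0))
cv2.imwrite('pics/s5c.png',cv2.resize(im[160:290,230:390,::-1],None,fx=4.5,fy=4.5,interpolation=2))"
```

```text
[270.9088964  205.31294864]
85
[-62.58029094  -4.92348032] [-88.04261038 -15.0671105 ] [-37.68236271   4.87950569] [ 0.47851483 -0.06060437  0.07548311]
```

View pics/s5c.png

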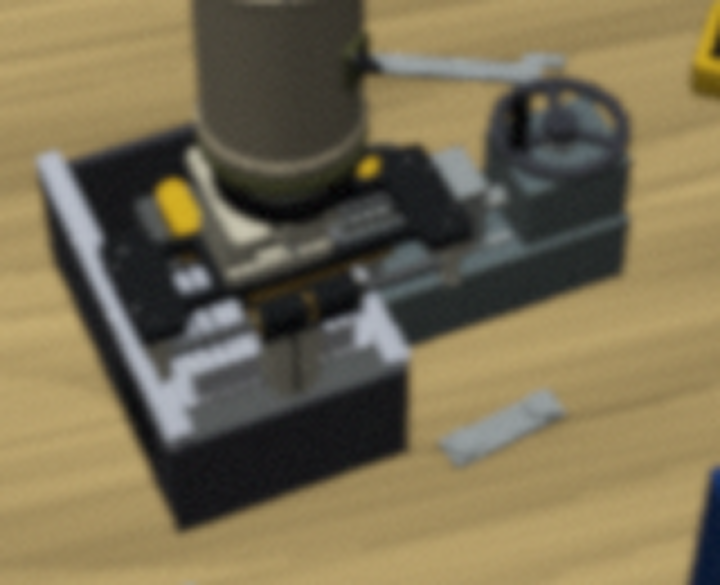

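Cap visible at (178,205): its measured top is 75.5 mm (76 expected for seated on the floor), x centre −62.6, y within the ribs. Now slide the cover shut.

```bash
python3 -m pendant '[{"translation":[5,0,3],"twist":[0,0,0],"grip":-1},{"translation":[10,0,0],"twist":[0,0,0],"grip":-1},{"translation":[12,0,0],"twist":[0,0,0],"grip":-1},{"translation":[12,0,0],"twist":[0,0,0],"grip":-1},{"translation":[12,0,0],"twist":[0,0,0],"grip":-1},{"translation":[12,0,0],"twist":[0,0,0],"grip":-1},{"translation":[12,0,0],"twist":[0,0,0],"grip":-1},{"translation":[10,0,0],"twist":[0,0,0],"grip":-1},{"translation":[5,0,0],"twist":[0,0,0],"grip":-1},{"translation":[2,0,0],"twist":[0,0,0],"grip":-1}]'
python3 -c "
from h import *
to(9,0,105)"
```

```text
t: 20.45
tool_pos: [0.5713, -0.0429, 0.1083]
orientation: [-0.228, 3.12, -0.001]
force: [3.3, -0.2, -0.7]
opening: 0.0008
t 20.45 tester [31.3 -0.8] z 108.3 yawT 0.0 F [ 3.3 -0.2 -0.7] open 0.8 q6 -1.88
 twist [-0.002  0.013  0.   ] then tool [22.3  0.8  3.3]  (or now [22.4  0.8  3. ] )
```

```bash
python3 -m pendant '[{"translation":[4,0,0],"twist":[0,0.01,0],"grip":-1},{"translation":[4,0,0],"twist":[0,0,0],"grip":-1},{"translation":[4,0,0],"twist":[0,0,0],"grip":-1},{"translation":[4,0,0],"twist":[0,0,0],"grip":-1},{"translation":[3,0,0],"twist":[0,0,0],"grip":-1},{"translation":[3,0,0],"twist":[0,0,0],"grip":-1},{"translation":[3,0,0],"twist":[0,0,0],"grip":-1},{"translation":[3,0,0],"twist":[0,0,0],"grip":-1},{"translation":[3,0,0],"twist":[0,0,0],"grip":-1},{"translation":[3,0,0],"twist":[0,0,0],"grip":-1}]'
python3 -c "
from h import *
to(9,0,105)"
```

```text
t: 21.45
tool_pos: [0.5481, -0.0463, 0.109]
orientation: [-0.227, 3.102, -0.002]
force: [21.2, 2.0, -14.8]
opening: 0.0004
t 21.45 tester [ 7.9 -0.9] z 109.0 yawT 0.0 F [ 21.2   2.  -14.8] open 0.4 q6 -1.9
 twist [-0.003  0.031  0.001] then tool [-1.1  0.9  4. ]  (or now [-1.   0.9  4. ] )
```

Cover home: stop felt at 21 N with the TCP at the expected 8 mm. Back off, lift, and go over the crank pin.

```bash
python3 -m pendant '[{"translation":[-8,0,0],"twist":[0,0.02,0],"grip":-1},{"translation":[-4,0,-20],"twist":[0,0,0],"grip":-1},{"translation":[0,0,-40],"twist":[0,0,0],"grip":0},{"translation":[0,0,-35],"twist":[0,0,0],"grip":0},{"translation":[0,15,-10],"twist":[0,0,0],"grip":0},{"translation":[0,35,0],"twist":[0,0,0],"grip":0},{"translation":[0,35,0],"twist":[0,0,0],"grip":0},{"translation":[0,35,0],"twist":[0,0,0],"grip":0},{"translation":[0,25,0],"twist":[0,0,0],"grip":0},{"translation":[0,0,0],"twist":[0,0,0],"grip":0}]'
python3 -c "
from h import *
to(19.6,190.4,190)"
```

```text
t: 22.45
tool_pos: [0.5297, 0.1058, 0.2118]
orientation: [0.224, -3.131, 0.001]
force: [0.5, -1.1, 0.8]
opening: 0.0463
t 22.45 tester [ 11.8 152.4] z 211.8 yawT -0.20000000000000284 F [ 0.5 -1.1  0.8] open 46.3 q6 -1.61
 twist [-0.    -0.003 -0.003] then tool [-7.8 38.  21.8]  (or now [-7.8 38.1 21.7] )
```

```bash
python3 -m pendant '[{"translation":[-4,15,0],"twist":[0,0,0],"grip":0},{"translation":[-4,15,0],"twist":[0,0,0],"grip":0},{"translation":[0,5,0],"twist":[0,0,0],"grip":0},{"translation":[0,0,0],"twist":[0,0,0],"grip":0},{"translation":[0,0,6],"twist":[0,0,0],"grip":0},{"translation":[0,0,6],"twist":[0,0,0],"grip":0},{"translation":[0,0,3],"twist":[0,0,0],"grip":0},{"translation":[0,0,0],"twist":[0,0,0],"grip":0},{"translation":[0,0,0],"twist":[0,0,0],"grip":0},{"translation":[0,0,0],"twist":[0,0,0],"grip":0}]'
python3 -c "
from h import *
to(19.6,190.4,140)
im,d=snap('top','t6'); C=cloud('top',d)[125:265,225:410].reshape(-1,3)
L=np.c_[(C[:,:2]*1000-O)@yawR(A),C[:,2]*1000]; z=L[:,2]
k=(z>108)&(z<125)&(abs(L[:,1])<60)&(abs(L[:,0])<110); print('lip',k.sum(),np.percentile(L[k],[3,50,97],axis=0).round(1).tolist())
i2,_=snap('scene','s6'); u=proj('scene',np.r_[(O+yawR(A)@[19.6,190.4])/1000,.15])[0]; print(u); a,b=u.astype(int)
cv2.imwrite('pics/s6c.png',cv2.resize(i2[b-45:b+45,a-60:a+60,::-1],None,fx=5,fy=5,interpolation=2))"
```

```text
t: 23.45
tool_pos: [0.5297, 0.1404, 0.1912]
orientation: [0.222, -3.124, 0.005]
force: [0.5, 0.7, -0.7]
opening: 0.0467
t 23.45 tester [ 16.8 186.5] z 191.2 yawT -0.20000000000000284 F [ 0.5  0.7 -0.7] open 46.7 q6 -1.54
 twist [-0.003 -0.01  -0.004] then tool [-2.8  3.9 51.2]  (or now [-3.3  4.  51.1] )
lip 217 [[-10.2, -44.9, 109.6], [-5.8, 1.7, 118.1], [-0.5, 47.4, 121.2]]
[345.10922304 186.16558527]
```

View pics/s6c.png

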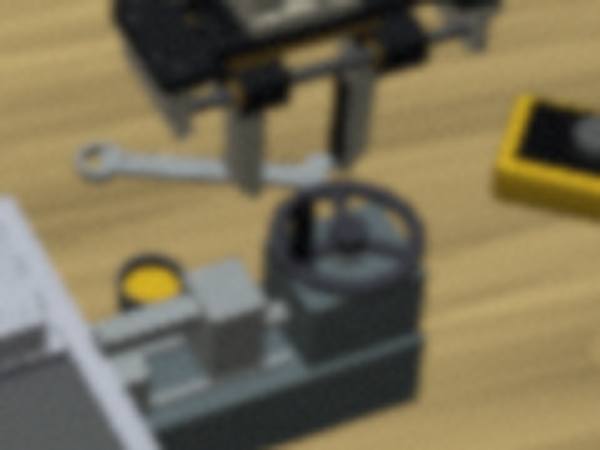

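Cover verified home (lip at x=−5.8). Pin seen at (302,225) against the predicted (300,225). Descend over it.

```bash
python3 -m pendant '[{"translation":[-2,3,0],"twist":[-0.003,-0.01,-0.004],"grip":0},{"translation":[-1,1,0],"twist":[0,0,0],"grip":0},{"translation":[0,0,10],"twist":[0,0,0],"grip":0},{"translation":[0,0,12],"twist":[0,0,0],"grip":0},{"translation":[0,0,12],"twist":[0,0,0],"grip":0},{"translation":[0,0,6],"twist":[0,0,0],"grip":0},{"translation":[0,0,3],"twist":[0,0,0],"grip":0},{"translation":[0,0,0],"twist":[0,0,0],"grip":0},{"translation":[0,0,0],"twist":[0,0,0],"grip":0},{"translation":[0,0,0],"twist":[0,0,0],"grip":0}]'
python3 -c "
from h import *
to(19.6,190.4,140)"
```

```text
t: 24.55
tool_pos: [0.5318, 0.1454, 0.1434]
orientation: [0.23, -3.133, -0.001]
force: [1.1, -0.4, 0.1]
opening: 0.0465
t 24.55 tester [ 19.6 191.1] z 143.4 yawT 0.0 F [ 1.1 -0.4  0.1] open 46.5 q6 -1.54
 twist [ 0.001 -0.     0.001] then tool [-0.  -0.7  3.4]  (or now [-0.  -0.8  3.4] )
```

```bash
python3 -m pendant '[{"translation":[0,-1,2],"twist":[0,0,0],"grip":-1},{"translation":[0,0,0],"twist":[0,0,0],"grip":-1},{"translation":[0,0,0],"twist":[0,0,0],"grip":-1},{"translation":[0,0,0],"twist":[0,0,0],"grip":-1},{"translation":[0,0,0],"twist":[0,0,0],"grip":-1},{"translation":[0,0,0],"twist":[0,0,0],"grip":-1},{"translation":[0,0,0],"twist":[0,0,0],"grip":-1},{"translation":[0,0,0],"twist":[0,0,0],"grip":-1},{"translation":[0,0,0],"twist":[0,0,0],"grip":-1},{"translation":[0,0,0],"twist":[0,0,0],"grip":-1}]' 30
cat >> h.py <<'E'
def wind(H=(13.5,224.4),step=.13,n=10,r=34.):
    s=robot.read_state(); p=s["tool_pos"]*1000; M=R.from_rotvec(s["orientation"]).as_matrix()
    v=(p[:2]-O)@yawR(A)-H; a=np.arctan2(v[1],v[0]); ft=np.array(s["force"][:2])@yawR(A)
    print("t",round(s["t"],2),"z",p[2].round(1),"r",np.linalg.norm(v).round(1),"ang deg",np.degrees(a).round(1),"F tester",ft.round(1),s["force"][2].round(1),"open",round(s["opening"]*1000,1),"radial F",(ft@v/np.linalg.norm(v)).round(1),"tang(cw) F",(ft@[v[1],-v[0]]/np.linalg.norm(v)).round(1))
    g=A+np.pi/2; G=np.c_[[-np.sin(g),np.cos(g),0],[np.cos(g),np.sin(g),0],[0,0,-1]]
    print(" tilt fix",R.from_matrix(M.T@G).as_rotvec().round(3))
    q=v
    for i in range(1,n+1):
        w=r*np.array([np.cos(a-step*i),np.sin(a-step*i)]); d=w-q; q=w; print([round(-d[0],1),round(d[1],1)],end=" ")
    print()
E
python3 -c "
from h import *
wind()"
```

```text
t: 25.55
tool_pos: [0.5327, 0.146, 0.1429]
orientation: [-0.23, 3.131, 0.005]
force: [-0.5, 0.4, -0.6]
opening: 0.0133
t 25.55 z 142.9 r 33.5 ang deg -77.9 F tester [-0.5  0.5] -0.6 open 13.3 radial F -0.6 tang(cw) F 0.3
 tilt fix [0.003 0.002 0.001]
[np.float64(4.3), np.float64(-1.1)] [np.float64(4.4), np.float64(-0.1)] [np.float64(4.4), np.float64(0.5)] [np.float64(4.3), np.float64(1.1)] [np.float64(4.1), np.float64(1.6)] [np.float64(3.9), np.float64(2.1)] [np.float64(3.6), np.float64(2.6)] [np.float64(3.2), np.float64(3.1)] [np.float64(2.8), np.float64(3.4)] [np.float64(2.3), np.float64(3.8)]
```

```bash
python3 -m pendant '[{"translation":[4.3,-1,0],"twist":[0,0,0],"grip":-1},{"translation":[4.4,0,0],"twist":[0,0,0],"grip":-1},{"translation":[4.4,0.5,0],"twist":[0,0,0],"grip":-1},{"translation":[4.3,1,0],"twist":[0,0,0],"grip":-1},{"translation":[4,1.5,0],"twist":[0,0,0],"grip":-1},{"translation":[4,2,0],"twist":[0,0,0],"grip":-1},{"translation":[3.6,2.6,0],"twist":[0,0,0],"grip":-1},{"translation":[3.2,3,0],"twist":[0,0,0],"grip":-1},{"translation":[2.8,3.4,0],"twist":[0,0,0],"grip":-1},{"translation":[2.3,3.8,0],"twist":[0,0,0],"grip":-1}]' 30
python3 -c "
from h import *
wind()
wind(step=.2)"
```

```text
t: 26.55
tool_pos: [0.4935, 0.1571, 0.1429]
orientation: [-0.228, 3.122, 0.005]
force: [7.8, -0.3, -5.0]
opening: 0.0133
t 26.55 z 142.9 r 34.2 ang deg -151.9 F tester [ 7.7 -1.4] -5.0 open 13.3 radial F -6.1 tang(cw) F -4.9
 tilt fix [ 0.002  0.011 -0.   ]
[np.float64(1.7), np.float64(4.1)] [np.float64(1.3), np.float64(4.2)] [np.float64(0.7), np.float64(4.4)] [np.float64(0.2), np.float64(4.4)] [np.float64(-0.4), np.float64(4.4)] [np.float64(-1.0), np.float64(4.3)] [np.float64(-1.5), np.float64(4.1)] [np.float64(-2.1), np.float64(3.9)] [np.float64(-2.5), np.float64(3.6)] [np.float64(-3.0), np.float64(3.2)] 
t 26.55 z 142.9 r 34.2 ang deg -151.9 F tester [ 7.7 -1.4] -5.0 open 13.3 radial F -6.1 tang(cw) F -4.9
 tilt fix [ 0.002  0.011 -0.   ]
[np.float64(2.4), np.float64(6.4)] [np.float64(1.3), np.float64(6.7)] [np.float64(-0.1), np.float64(6.8)] [np.float64(-1.4), np.float64(6.6)] [np.float64(-2.7), np.float64(6.2)] [np.float64(-3.9), np.float64(5.6)] [np.float64(-4.9), np.float64(4.7)] [np.float64(-5.7), np.float64(3.6)] [np.float64(-6.4), np.float64(2.4)] [np.float64(-6.7), np.float64(1.1)]
```

```bash
python3 -m pendant '[{"translation":[2.4,6.4,0],"twist":[0.002,0.011,0],"grip":-1},{"translation":[1.3,6.7,0],"twist":[0,0,0],"grip":-1},{"translation":[0,6.8,0],"twist":[0,0,0],"grip":-1},{"translation":[-1.4,6.6,0],"twist":[0,0,0],"grip":-1},{"translation":[-2.7,6.2,0],"twist":[0,0,0],"grip":-1},{"translation":[-3.9,5.6,0],"twist":[0,0,0],"grip":-1},{"translation":[-4.9,4.7,0],"twist":[0,0,0],"grip":-1},{"translation":[-5.7,3.6,0],"twist":[0,0,0],"grip":-1},{"translation":[-6.4,2.4,0],"twist":[0,0,0],"grip":-1},{"translation":[-6.7,1.1,0],"twist":[0,0,0],"grip":-1}]' 30
python3 -c "
from h import *
wind(step=.2)"
```

```text
t: 27.55
tool_pos: [0.5071, 0.209, 0.1428]
orientation: [0.226, -3.121, 0.013]
force: [-4.4, -1.7, 3.7]
opening: 0.0132
t 27.55 z 142.8 r 34.5 ang deg 105.3 F tester [-4.6 -1.1] 3.7 open 13.2 radial F 0.2 tang(cw) F -4.7
 tilt fix [-0.008 -0.013 -0.001]
[np.float64(-6.8), np.float64(0.7)] [np.float64(-6.8), np.float64(-0.2)] [np.float64(-6.6), np.float64(-1.6)] [np.float64(-6.2), np.float64(-2.8)] [np.float64(-5.5), np.float64(-4.0)] [np.float64(-4.6), np.float64(-5.0)] [np.float64(-3.5), np.float64(-5.8)] [np.float64(-2.3), np.float64(-6.4)] [np.float64(-0.9), np.float64(-6.7)] [np.float64(0.4), np.float64(-6.8)]
```

```bash
python3 -m pendant '[{"translation":[-6.8,0.6,0],"twist":[-0.008,-0.013,0],"grip":-1},{"translation":[-6.8,-0.2,0],"twist":[0,0,0],"grip":-1},{"translation":[-6.6,-1.6,0],"twist":[0,0,0],"grip":-1},{"translation":[-6.2,-2.8,0],"twist":[0,0,0],"grip":-1},{"translation":[-5.5,-4,0],"twist":[0,0,0],"grip":-1},{"translation":[-4.6,-5,0],"twist":[0,0,0],"grip":-1},{"translation":[-3.5,-5.8,0],"twist":[0,0,0],"grip":-1},{"translation":[-2.3,-6.4,0],"twist":[0,0,0],"grip":-1},{"translation":[-0.9,-6.7,0],"twist":[0,0,0],"grip":-1},{"translation":[0.4,-6.8,0],"twist":[0,0,0],"grip":-1}]' 30
python3 -c "
from h import *
wind(step=.2)"
```

```text
t: 28.55
tool_pos: [0.5545, 0.1796, 0.1428]
orientation: [0.233, -3.129, -0.012]
force: [-2.0, 5.0, 1.3]
opening: 0.0131
t 28.55 z 142.8 r 33.6 ang deg -4.5 F tester [-1.3  5.2] 1.3 open 13.1 radial F -1.7 tang(cw) F -5.1
 tilt fix [ 0.008 -0.003  0.003]
[np.float64(0.9), np.float64(-6.7)] [np.float64(2.5), np.float64(-6.3)] [np.float64(3.7), np.float64(-5.7)] [np.float64(4.8), np.float64(-4.8)] [np.float64(5.6), np.float64(-3.8)] [np.float64(6.3), np.float64(-2.6)] [np.float64(6.7), np.float64(-1.3)] [np.float64(6.8), np.float64(0.1)] [np.float64(6.6), np.float64(1.4)] [np.float64(6.2), np.float64(2.7)]
```

```bash
python3 -m pendant '[{"translation":[0.9,-6.7,0],"twist":[0.008,-0.003,0],"grip":-1},{"translation":[2.4,-6.3,0],"twist":[0,0,0],"grip":-1},{"translation":[3.7,-5.7,0],"twist":[0,0,0],"grip":-1},{"translation":[4.8,-4.8,0],"twist":[0,0,0],"grip":-1},{"translation":[5.6,-3.8,0],"twist":[0,0,0],"grip":-1},{"translation":[6.3,-2.6,0],"twist":[0,0,0],"grip":-1},{"translation":[6.7,-1.3,0],"twist":[0,0,0],"grip":-1},{"translation":[6.8,0.1,0],"twist":[0,0,0],"grip":-1},{"translation":[6.6,1.4,0],"twist":[0,0,0],"grip":-1},{"translation":[6.2,2.7,0],"twist":[0,0,0],"grip":-1}]' 30
python3 -c "
from h import *
wind(step=.11)"
```

```text
t: 29.55
tool_pos: [0.518, 0.1437, 0.1437]
orientation: [-0.227, 3.107, 0.01]
force: [31.3, -3.1, -19.8]
opening: 0.0132
t 29.55 z 143.7 r 33.8 ang deg -103.4 F tester [30.6 -7.6] -19.8 open 13.2 radial F 0.3 tang(cw) F -31.5
 tilt fix [0.004 0.027 0.   ]
[np.float64(3.6), np.float64(0.9)] [np.float64(3.4), np.float64(1.5)] [np.float64(3.3), np.float64(1.8)] [np.float64(3.0), np.float64(2.2)] [np.float64(2.8), np.float64(2.5)] [np.float64(2.5), np.float64(2.8)] [np.float64(2.2), np.float64(3.0)] [np.float64(1.8), np.float64(3.3)] [np.float64(1.5), np.float64(3.4)] [np.float64(1.1), np.float64(3.6)]
```

Hard resistance (31 N) at 6.73 rad of winding – the picture at start put the carriage about 37 mm (not 45) from the stop, so this is plausibly the stop. Release, lift and check.

```bash
python3 -m pendant '[{"translation":[2,0.5,0],"twist":[0,0,0],"grip":-1},{"translation":[1.5,0.4,0],"twist":[0,0,0],"grip":-1},{"translation":[0,0,0],"twist":[0,0,0],"grip":-1},{"translation":[0,0,0],"twist":[0,0,0],"grip":-1},{"translation":[0,0,0],"twist":[0,0,0],"grip":0},{"translation":[0,0,0],"twist":[0,0,0],"grip":0},{"translation":[0,0,0],"twist":[0,0,0],"grip":0},{"translation":[0,0,-10],"twist":[0,0,0],"grip":0},{"translation":[0,0,-30],"twist":[0,0,0],"grip":0},{"translation":[0,0,-20],"twist":[0,0,0],"grip":0}]' 30
python3 -c "
from h import *
wind()
im,d=snap('top','t7'); C=cloud('top',d)[125:265,225:410].reshape(-1,3)
L=np.c_[(C[:,:2]*1000-O)@yawR(A),C[:,2]*1000]; z=L[:,2]
k=(z>108)&(z<125)&(abs(L[:,1])<60)&(abs(L[:,0]+20)<25); print('lip',k.sum(),np.percentile(L[k],[3,50,97],axis=0).round(1).tolist())
i2,_=snap('scene','s7'); 
c=np.hstack([cv2.resize(im[155:245,225:345],(400,300),interpolation=2),cv2.resize(i2[150:240,280:400],(400,300),interpolation=2)])
cv2.imwrite('pics/s7c.png',c[:,:,::-1])"
```

```text
t: 30.55
tool_pos: [0.5143, 0.1384, 0.2019]
orientation: [-0.22, 3.101, 0.005]
force: [0.8, 0.1, -0.9]
opening: 0.0464
t 30.55 z 201.9 r 39.5 ang deg -108.0 F tester [ 0.8 -0. ] -0.9 open 46.4 radial F -0.2 tang(cw) F -0.7
 tilt fix [ 0.001  0.033 -0.004]
[np.float64(2.4), np.float64(6.9)] [np.float64(3.9), np.float64(2.2)] [np.float64(3.5), np.float64(2.6)] [np.float64(3.2), np.float64(3.1)] [np.float64(2.7), np.float64(3.5)] [np.float64(2.3), np.float64(3.8)] [np.float64(1.8), np.float64(4.0)] [np.float64(1.2), np.float64(4.2)] [np.float64(0.7), np.float64(4.4)] [np.float64(0.1), np.float64(4.4)] 
lip 219 [[-10.2, -45.2, 110.5], [-5.5, 2.8, 118.3], [-0.5, 48.5, 121.2]]
```

View pics/s7c.png

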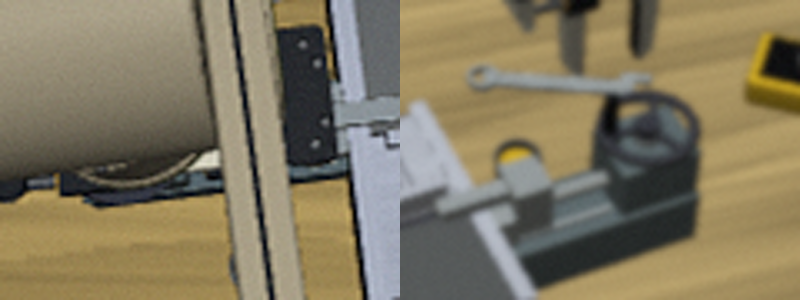

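The carriage now sits against the stop with the nose over the guide strip (right panel about (525,185)); retract the arm for a clear measurement from above.

```bash
python3 -m pendant '[{"translation":[0,0,-15],"twist":[0,0.03,0],"grip":0},{"translation":[8,25,-5],"twist":[0,0,0],"grip":0},{"translation":[13,40,0],"twist":[0,0,0],"grip":0},{"translation":[13,40,0],"twist":[0,0,0],"grip":0},{"translation":[13,40,0],"twist":[0,0,0],"grip":0},{"translation":[13,40,0],"twist":[0,0,0],"grip":0},{"translation":[13,40,0],"twist":[0,0,0],"grip":0},{"translation":[13,40,0],"twist":[0,0,0],"grip":0},{"translation":[10,30,0],"twist":[0,0,0],"grip":0},{"translation":[0,0,0],"twist":[0,0,0],"grip":0}]' 30
python3 -c "
from h import *
to(0,0,100)
im,d=snap('top','t8'); C=cloud('top',d)[125:265,225:410].reshape(-1,3)
for n,D in(('before',np.load('pics/C0.npy')[125:265,225:410].reshape(-1,3)),('now',C)):
  L=np.c_[(D[:,:2]*1000-O)@yawR(A),D[:,2]*1000]; z=L[:,2]
  k=(z>108)&(z<125)&(abs(L[:,1])<60)&(abs(L[:,0]+5)<13); print(n,'lip',k.sum(),np.percentile(L[k],[3,50,97],axis=0).round(1).tolist())
  k=(z>105)&(z<123)&(L[:,1]>70)&(L[:,1]<178)&((abs(L[:,0]-14)>11)&(abs(L[:,0]-14)<19)); print('carriage',k.sum(),np.percentile(L[k],[3,50,97],axis=0).round(1).tolist())
cv2.imwrite('pics/t8c.png',cv2.resize(im[125:265,225:405,::-1],None,fx=4.4,fy=4.2,interpolation=2))"
```

```text
t: 31.65
tool_pos: [0.3738, 0.4239, 0.2172]
orientation: [-0.212, 3.13, -0.005]
force: [-0.5, -0.8, -0.9]
opening: 0.0463
t 31.65 tester [-96.3 489.7] z 217.2 yawT -0.5999999999999943 F [-0.5 -0.8 -0.9] open 46.3 q6 -0.95
 twist [-0.004  0.004 -0.01 ] then tool [ -96.3 -489.7  117.2]  (or now [-100.9 -488.2  119.3] )
before lip 220 [[-4.7, -46.1, 111.4], [-0.2, 1.5, 118.1], [5.0, 48.5, 121.1]]
carriage 113 [[-4.4, 134.8, 113.2], [2.6, 150.9, 116.1], [32.5, 166.9, 119.6]]
now lip 227 [[-10.2, -44.9, 110.6], [-5.6, 4.9, 118.2], [6.8, 49.8, 121.2]]
carriage 114 [[-4.7, 96.7, 113.2], [2.9, 112.6, 116.2], [32.4, 129.9, 119.1]]
```

View pics/t8c.png

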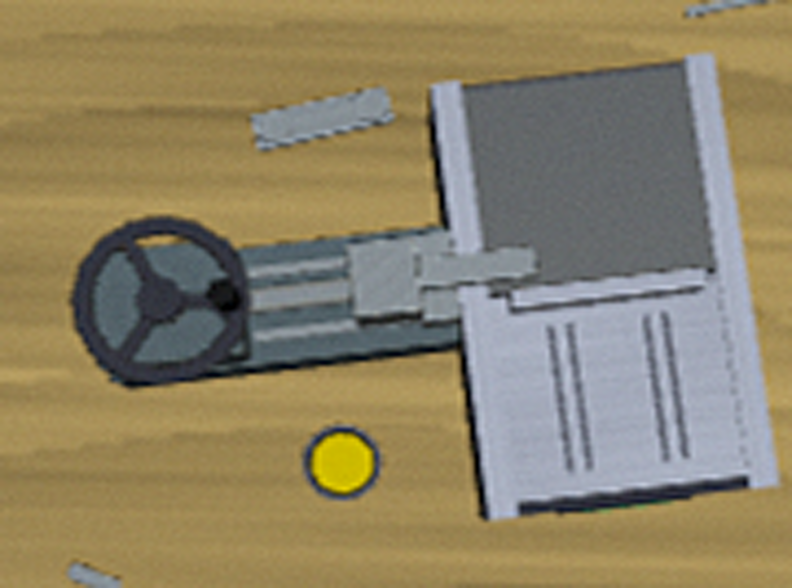

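```bash
python3 -c "
from h import *
d=np.load('pics/t8.npy'); D=cloud('top',d)
L=np.c_[(D.reshape(-1,3)[:,:2]*1000-O)@yawR(A),D.reshape(-1,3)[:,2]*1000]; z=L[:,2]
k=(z>62)&(z<104)&(L[:,1]>77)&(L[:,1]<150)&(abs(L[:,0]-14)<25); print('stop',k.sum(),np.percentile(L[k],[2,50,98],axis=0).round(1).tolist())
D0=np.load('pics/C0.npy').reshape(-1,3); L0=np.c_[(D0[:,:2]*1000-O)@yawR(A),D0[:,2]*1000]; z=L0[:,2]
k=(z>62)&(z<104)&(L0[:,1]>77)&(L0[:,1]<125)&(abs(L0[:,0]-14)<25); print('stop0',k.sum(),np.percentile(L0[k],[2,50,98],axis=0).round(1).tolist())
uv=np.array([[222,295]])/[4.4,4.2]+[225,125]-.4
w=(plane('top',uv,.168)[0,:2]*1000-O)@yawR(A)-[13.5,224.4]; print('pin',w,np.degrees(np.arctan2(w[1],w[0])))
k=(L[:,2]>150)&(L[:,2]<185)&(L[:,1]>170)&(L[:,1]<280)&(abs(L[:,0]-14)<60); w=L[k].mean(0)[:2]-[13.5,224.4]; print(k.sum(),w,np.degrees(np.arctan2(w[1],w[0])))
# bystanders
a=cv2.imread('pics/top0.png').astype(int); b=cv2.imread('pics/t8.png').astype(int); m=(abs(a-b).sum(2)>70).astype(np.uint8); n,_,s,c=cv2.connectedComponentsWithStats(m); print([(s[i].tolist(),c[i].round().tolist()) for i in range(1,n) if s[i][4]>12])"
```

```text
stop 240 [[-9.3, 77.8, 62.4], [7.1, 97.3, 88.5], [37.5, 148.2, 97.1]]
stop0 191 [[-9.3, 77.6, 62.3], [5.7, 91.7, 92.3], [37.7, 124.0, 102.2]]
pin [ -6.50756732 -33.58283523] -100.96666509011361
43 [ -4.90029763 -32.72942116] -98.51515854218371
[([288, 181, 32, 7, 101], [304.0, 184.0]), ([249, 182, 11, 12, 64], [254.0, 188.0]), ([330, 184, 58, 18, 440], [356.0, 192.0]), ([266, 186, 14, 15, 112], [273.0, 193.0]), ([288, 189, 17, 4, 50], [296.0, 190.0]), ([289, 193, 32, 12, 235], [305.0, 199.0]), ([252, 200, 10, 11, 60], [257.0, 206.0]), ([0, 214, 152, 186, 17242], [67.0, 316.0]), ([452, 230, 38, 33, 735], [471.0, 246.0]), ([342, 236, 54, 9, 180], [368.0, 240.0]), ([0, 364, 17, 25, 238], [7.0, 375.0]), ([8, 391, 7, 9, 21], [11.0, 395.0])]
```

```bash
python3 -c "
from h import *
D0=np.load('pics/C0.npy').reshape(-1,3); D1=cloud('top',np.load('pics/t8.npy')).reshape(-1,3)
for D in(D0,D1):
  L=np.c_[(D[:,:2]*1000-O)@yawR(A),D[:,2]*1000]
  for lo,hi in((-8,3),(25,36)):
    k=(L[:,0]>lo)&(L[:,0]<hi)&(L[:,1]>70)&(L[:,1]<180)
    q=L[k]; h=[(y,np.median(q[(q[:,1]>=y)&(q[:,1]<y+3),2]).round().tolist()) for y in range(72,180,3) if ((q[:,1]>=y)&(q[:,1]<y+3)).sum()]
    print(lo,h)
"
```

```text
-8 [(72, 97.0), (75, 94.0), (78, 94.0), (81, 95.0), (84, 94.0), (87, 94.0), (90, 93.0), (93, 92.0), (96, 63.0), (99, 61.0), (102, 61.0), (105, 60.0), (108, 62.0), (111, 63.0), (114, 64.0), (117, 64.0), (120, 63.0), (123, 59.0), (126, 62.0), (129, 60.0), (132, 88.0), (135, 104.0), (138, 114.0), (141, 112.0), (144, 102.0), (147, 113.0), (150, 115.0), (153, 101.0), (156, 115.0), (159, 109.0), (162, 101.0), (165, 114.0), (168, 63.0), (171, 62.0), (174, 61.0), (177, 63.0)]
25 [(72, 98.0), (75, 96.0), (78, 93.0), (81, 93.0), (84, 94.0), (87, 93.0), (90, 93.0), (93, 94.0), (96, 67.0), (99, 63.0), (102, 65.0), (105, 63.0), (108, 64.0), (111, 65.0), (114, 63.0), (117, 63.0), (120, 63.0), (123, 64.0), (126, 63.0), (129, 63.0), (132, 115.0), (135, 114.0), (138, 116.0), (141, 118.0), (144, 117.0), (147, 116.0), (150, 116.0), (153, 115.0), (156, 117.0), (159, 115.0), (162, 116.0), (165, 116.0), (171, 63.0), (174, 63.0), (177, 62.0)]
-8 [(72, 97.0), (75, 95.0), (78, 93.0), (81, 93.0), (84, 94.0), (87, 93.0), (90, 93.0), (93, 92.0), (96, 109.0), (99, 109.0), (102, 113.0), (105, 109.0), (108, 113.0), (111, 115.0), (114, 109.0), (117, 94.0), (120, 113.0), (123, 112.0), (126, 93.0), (129, 96.0), (132, 60.0), (135, 61.0), (138, 61.0), (141, 63.0), (144, 62.0), (147, 61.0), (150, 62.0), (153, 62.0), (156, 63.0), (159, 62.0), (162, 63.0), (165, 61.0), (168, 63.0), (171, 62.0), (174, 62.0), (177, 62.0)]
25 [(72, 97.0), (75, 94.0), (78, 94.0), (81, 94.0), (84, 95.0), (87, 94.0), (90, 95.0), (93, 95.0), (96, 115.0), (99, 117.0), (102, 115.0), (105, 116.0), (108, 116.0), (111, 117.0), (114, 116.0), (117, 115.0), (120, 115.0), (123, 117.0), (126, 117.0), (129, 90.0), (132, 60.0), (135, 64.0), (138, 63.0), (141, 63.0), (144, 61.0), (147, 62.0), (150, 62.0), (153, 63.0), (156, 59.0), (159, 62.0), (162, 62.0), (165, 61.0), (168, 61.0), (171, 62.0), (174, 64.0), (177, 62.0)]
```

The carriage front (y≈96) meets the stop block face (y≈95.5), with no gap. The only image changes are at the wheel, bolt, cover, cell and arm. Handing in.

```bash
python3 -c "
from plant import robot
print(robot.close_job())"
```

```text
the job is handed in; nothing more can be done
None
```

The job was handed in at about 32 s of the 72 s allowed. I opened the cover, set the cell upright in the bay, slid the cover home and wound the handwheel clockwise until the bolt stopped.

What the last checks showed:
- **Cover:** I felt the end stop at both ends of travel, at about 20 N. Shut, the lip measures tester x ≈ −5.6, against −6 for fully home.
- **Cell:** before the cover closed, its cap top measured 75.5 mm, against 76 for standing on the floor. Its centre in x was −62.6, against −62.
- **Bolt:** the carriage travelled about 38 mm and its front face (y ≈ 96) meets the stop block (y ≈ 95.5). The nose lies behind the lip.
- **Bystanders:** comparing the first and last top pictures shows no change outside the wheel, bolt, cover, cell and arm. The strip behind the arm could not be compared.

Where readings disagreed:
- **Wheel angle:** the wheel stopped after about 6.7 rad rather than 8.0, with 31 N on the crank. The carriage's starting position in the first picture suggests the bolt had begun partly advanced, and its measured 38 mm travel fits this.
- **Cell position:** the scene camera put the cell's y at about −5 mm, where the arm's own pose gave about −1 mm. Both are inside the ribs. The arm hid the chamber from the top camera, so I could not settle which is right.

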